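# Clamp the jade blank in the drilling fixture

### The job

Clamp the jade blank that lies in the nest of the drilling fixture: push the steel strap round with a finger until it rests against its stop pin, over the stone, and only then push the cam lever all the way down. Only push, with the fingers; never pinch the strap or the lever, and leave the stone and everything else on the bench lying as they are.

Things in the scene. Friction and masses are not known exactly. Their poses are not given: they have to be found in the camera images.
- strap (a joint): Swing of the clamp strap about the upright stud, rad. 0 = parked fully out; it grows anticlockwise seen from above; 1.75 = against the stop pin with the nose over the stone (end of travel). The start is 0 to 0.7. It swivels with moderate friction (about 4 N near the nose) and stays where it is left. The lever turns with the strap.
- cam_lever (a joint): Cam lever angle, rad. 0 = open, handle leaning 10 degrees back from upright (away from the strap's nose); it grows as the handle goes down towards the heel end of the strap; 1.31 = fully down (end of travel), handle almost level, 5 degrees above horizontal, pointing opposite to the nose. The start is 0 to 0.3. Friction holds it at any angle; about 3 N at the handle moves it, a little more once the pad meets the stone.
- strap_pivot (a point): On the stud's axis at the height of the strap's top face (76 mm above the bench). Turns with the strap: x points to the strap's nose, z up. With the strap at its stop, this x points along the fixture's own y.
- strap_nose (a point): Middle of the top edge of the strap's nose end, 120 mm from the stud axis; x points away from the stud. The strap is a dark steel bar 180 mm long (120 mm in front of the stud, 60 mm behind), 32 mm wide, 16 mm thick, underside 60 mm and top 76 mm above the bench while the lever is open; a rubber pad 19 mm across hangs under it 108 mm from the stud, its foot 53.5 mm above the bench.
- strap_bar: The same steel strap with its pad; origin at bench height under the heel screw, 45 mm behind the stud axis; x to the nose, z up. Its long side faces are the colliders strap_bar_c1 and strap_bar_c2. As the lever goes down the nose dips evenly by about 7 mm and the sprung pad presses on the stone with about 14 N.
- lever_pin (a point): The lever's cross pin, on the stud axis 93 mm above the bench. Turns with the lever; y is along the pin.
- lever_tip (a point): Middle of the end of the lever's handle, 118 mm from the pin. The black handle runs from 38 to 118 mm from the pin, 20 mm wide (along the pin) and 11 mm thick; the forked cam head at the pin is steel. The handle's two side cheeks (across the pin direction) are the colliders cam_lever_c6 and cam_lever_c7.
- fixture: Aluminium fixture plate 150 x 270 x 16 mm, screwed down; origin at the centre of its underside, z up, y along its length. The stud stands at y = -55 mm (x = 0). The stop pin, 12 mm across and 72 mm high, stands at x = -22.5 mm, y = -15 mm and meets the strap's side near the stud. The nest block with two low steel fences (45 mm high) is centred at x = 0, y = 77 mm; the parked strap hangs out beyond the +x side of the plate.
- stone: Pale green jade blank, 50 x 80 x 12 mm, loose in the nest; origin at the centre of its underside, 38 mm above the bench, its top 50 mm above the bench. Must not be shifted.
- dressing_stick: Grey abrasive stick 22 x 120 x 22 mm lying on the bench beside the plate, under or near the parked strap; origin at the centre of its underside, y along it.
- cone: Grey stone cone, 68 mm across at the foot, 40 mm at the top, 75 mm high, standing on the bench; origin at the centre of its foot.
- burr_block: Wooden block 60 x 80 x 28 mm with six upright mounted points, 64 mm high over all; origin at the centre of its underside.
- basket: Red slotted basket 150 x 105 x 55 mm full of jade eggs; origin at the centre of its underside.
Not all that is in view belongs to the job. What is shaped like the stone but red is not meant.

How it is judged:
By the outcome, as a careful person would: the job done as asked, in the order asked, and still so for the second after the job is handed in, with the robot touching nothing.
It also fails if it takes over 51 s, if anything falls off the work surface, if the arm or the gripper's body presses on something with over 40 N, if the wrist force passes 120 N, or if a joint passes its speed limit or range.

### The arm

A 6-joint arm with a two-finger parallel gripper is mounted at the origin on the work surface. World frame = base frame: x ahead of the robot, y to its left, z up, the work surface at z = 0. Lengths are in m, angles in degrees, forces in N, time in s.
With the tool pointing down it reaches from about 0.4 to 0.825 m from the base axis. Payload 7 kg.
Tool frame: the origin (TCP) lies between the finger pads; the fingertips stand 19 mm ahead of it and the grasp point (between the pads) is the TCP; x points along the fingers, y is the direction in which the jaws open and shut, and the axes are right-handed (so a half turn about x gives the same grasp; the last joint's range is limited). The gripper opens to 88 mm and grips with 3 to 60 N. Pads are 19 mm wide; open, the fingers measure 130 mm over their backs; the gripper's body (78 mm by 193 mm) begins 47 mm behind the grasp point.
Start: joints at [-54.54, 20.546, 0.682, 0, -70.136, -16.507], TCP at [0.219, -0.638, 0.225] pointing down, gripper open.
Joint ranges: [-176.03, 176.03], [-82.01, 121.73], [-58.28, 71.71], [-173.87, 95.51], [-174.79, -0.11], [-173.66, 173.66]. Speed limits (degrees/s): [136.94, 136.94, 172.46, 180, 180, 180].

### API

Orientations are given as [roll, pitch, yaw] about the fixed x, y, z axes, in that order (R = Rz(yaw) Ry(pitch) Rx(roll)).
In Python, from plant import r gives the robot as it stands.
- The arm moves only by the tool send_rows, never from a script. Its argument "plan" is a list of rows, each a list of 2 entries, a list of its own where there are three numbers: the shift along the tool's x, y, z scaled (see below), then the turn, a rotation vector about the tool's x, y, z scaled (see below). A call has exactly 5 rows; each row is the pose to reach, as a shift and turn from the pose measured when the call began, along the tool's axes at that moment; what a row does not reach only later rows make up. The controller multiplies each number of a shift by 0.15 m and each number of a turn by pi/4 rad. A row lasts 1/10 s, in which the tool goes at most 50 mm and 8.59 degrees, less where a joint would pass 70% of its speed; a pose out of reach is approached as far as the arm can. A call with a number of a shift or a turn outside -1 to 1 is refused whole. A call with a gripper value outside its range is refused whole. "jaw" is the opening, from -1 (shut) to 1 (fully open), so that 0 is half open, set as the call begins (left out, the last holds). The fingers move at their own pace and stop on an object; "force" is the grip in N (left out, the last holds). Time passes only in rows, so rows that repeat a pose let the fingers close, or fill a call up. It gives the time, the measured TCP pose, the force and the opening at its end, in the units of the state.
- r.get_state(): the state, without advancing time (a new reading comes with each control period).
- r.capture(name): name is "scene" or "top" or "wrist"; returns a dict with "color" (400x640x3 uint8, red, green, blue), "range_z" (400x640 float32, m along the optical axis (not along the pixel's ray), 0 where there is no reading), "mtx" (3x3 intrinsics, pixels), "k1" (the pictures are not rectified: a ray, as slopes to the right and down, at radius r is drawn at 1 + k1 r^2 times it, then the intrinsics apply), "pose" (4x4, takes a point from camera to world coordinates). Camera axes: x right, y down, z forward; pixel columns grow to the right and rows downward; lengths in m; the calibration is good to about 2 mm. A picture is of the moment at which its call begins.
- r.close_job(): hands the job in, once; it reports no verdict.
Trained networks look in a picture, given as the dict that the camera call returned (one of the last four; its "shot" number tells which), for a name from the list of things; names that differ only in an ending like _2 or _b are one class to them, and where a whole thing is asked for, a point or a joint stands for the part that bears it (a point fixed in the world has none). Each returns a list of dicts, best first, with "score" (0 to 1); they miss things now and then, are a little off and sometimes report something else, mostly with a low value. They report only what shows in the picture. A call takes as long as a camera call. They do not tell look-alikes from the thing itself.
- r.find_in(picture, target): "uv" ([column, row] in pixels, amid what is visible of it).
- r.trace(picture, target): "mask" (400x640 bool, what is visible of it) and "uv" ([column, row] in pixels, amid what is visible of it).
The state is a dict: "time_s": time; "joints": joint angles; "qd": joint speeds; "joint_torque": joint torques, N m; "tcp_pos": TCP position; "eef_rot": TCP orientation; "contact_force": force on the tool from outside, world axes, zero at the start; "moment": the same for the moment, N m; "gripper_width": finger opening in m.
Only numpy, scipy, OpenCV 4.12 (cv2) and the standard library are available. Lean on these libraries where they do the work, as an engineer would, in place of code of your own. Each camera call takes 0.05 s, during which the arm holds its last target. There are 200 camera calls.

## Working session

There is one attempt and no reset: what is moved stays moved. The work goes in short steps, Python scripts to look and compute and a tool call to move; the robot and the scene stay as the last step left them, time stands still between calls to the robot, and variables do not carry over. Pictures are saved under pics/ and viewed, about 8 in all and at most 12, crops included, and the job is handed in when it is done.

Besides the shell and the picture viewer there is one more tool, called after "Request:" by a JSON object that holds its "api" and its "payload". send_rows: Moves the arm, as the interface text tells. Its arguments: {"type":"object","properties":{"plan":{"type":"array"},"jaw":{"type":"number"},"force":{"type":"number"}},"required":["plan"]}

```bash
ls; mkdir -p pics; cat > h.py <<'E'
import numpy as np, cv2
from plant import r
def world(p,uv,z=None):
    # pixel(s)->world via depth
    uv=np.atleast_2d(np.array(uv,float)); K=p["mtx"]; k=p["k1"]
    s=(uv-[K[0,2],K[1,2]])/[K[0,0],K[1,1]]; t=s.copy()
    for _ in range(20): t=s/(1+k*(t**2).sum(1,keepdims=True))
    if z is None:
        d=p["range_z"][uv[:,1].round().astype(int),uv[:,0].round().astype(int)][:,None]
    else:
        T=p["pose"]; ray=np.c_[t,np.ones(len(t))]@T[:3,:3].T
        d=((z-T[2,3])/ray[:,2])[:,None]
    c=np.c_[t*d,d]; T=p["pose"]; return c@T[:3,:3].T+T[:3,3]
def save(p,n): cv2.imwrite(f"pics/{n}.png",p["color"][:,:,::-1])
E
python3 - <<'E'
from h import *
np.set_printoptions(precision=4,suppress=True)
print(r.get_state())
a=[]
for n in("scene","top"):
    p=r.capture(n); a.append(p["color"]); print(n,p["pose"],p["mtx"])
    for t in("strap_bar","strap_pivot","strap_nose","lever_pin","lever_tip","fixture","stone","dressing_stick","cone","burr_block","basket"):
        for d in r.find_in(p,t)[:2]: print(t,np.round(d["uv"],1),round(d["score"],2),world(p,d["uv"])[0])
cv2.imwrite("pics/a.png",a[0][:,:,::-1]);cv2.imwrite("pics/b.png",a[1][:,:,::-1])
E
```

```text
pics
{'time_s': 0.0, 'joints': array([-54.5383,  20.5924,   0.6334,  -0.0215, -70.1361, -16.5077]), 'qd': array([-0.0507, -0.1207,  0.031 , -0.0394, -0.0089, -0.0159]), 'joint_torque': array([  0.    , -58.273 ,  29.3057,   6.9973,   0.007 ,  -0.0002]), 'tcp_pos': array([ 0.2191, -0.6379,  0.2236]), 'eef_rot': array([ 94.5364,  89.9028, 113.4831]), 'contact_force': array([ 0.4602, -0.3669,  0.523 ]), 'moment': array([-0.036 , -0.0085, -0.0189]), 'gripper_width': 0.08745522182168687}
scene [[-0.1364  0.5242 -0.8406  1.1545]
 [ 0.9904  0.092  -0.1033  0.2196]
 [ 0.0231 -0.8466 -0.5317  0.5411]
 [ 0.      0.      0.      1.    ]] [[362.3153   0.     314.4645]
 [  0.     362.3153 201.2656]
 [  0.       0.       1.    ]]
strap_bar [210.3 258.9] 0.68 [ 0.6566 -0.0394  0.0743]
strap_pivot [212.7 255.5] 0.63 [ 0.6489 -0.0373  0.0766]
strap_pivot [209.  237.2] 0.61 [ 0.5978 -0.0648  0.0784]
strap_nose [213.1 258.6] 0.92 [ 0.6575 -0.0332  0.0767]
lever_pin [200.6 200.9] 0.68 [ 0.5746 -0.0817  0.1502]
lever_tip [199.3 199.6] 0.57 [ 0.5743 -0.0841  0.1528]
fixture [221.2 255.6] 0.72 [ 0.6435 -0.
[... 758 characters left out ...]
  0.076 ]
strap_pivot [427.3 167.5] 0.56 [ 0.5965 -0.0554  0.0766]
strap_nose [425.2 152.1] 0.68 [ 0.6257 -0.0516  0.0746]
strap_nose [448.9 181.8] 0.37 [ 0.561  -0.0754  0.1664]
lever_pin [448.3 180.3] 0.97 [ 0.5642 -0.0758  0.1599]
lever_tip [449.1 181.3] 0.97 [ 0.5618 -0.0757  0.1664]
stone [309.7 316.2] 0.96 [0.3064 0.1619 0.0117]
stone [289.1 128.2] 0.82 [0.6805 0.2104 0.0128]
dressing_stick [356.5 139.1] 0.7 [0.6578 0.0751 0.0259]
cone [378.  273.3] 0.79 [0.3985 0.0344 0.0805]
burr_block [439.1 249.7] 0.89 [ 0.4426 -0.0874  0.0316]
burr_block [411.  182.6] 0.71 [ 0.5741 -0.0348  0.0142]
basket [272.9 210.9] 0.61 [0.5122 0.2363 0.0391]
basket [430.7 168. ] 0.58 [ 0.596  -0.0621  0.0744]
```

View pics/a.png

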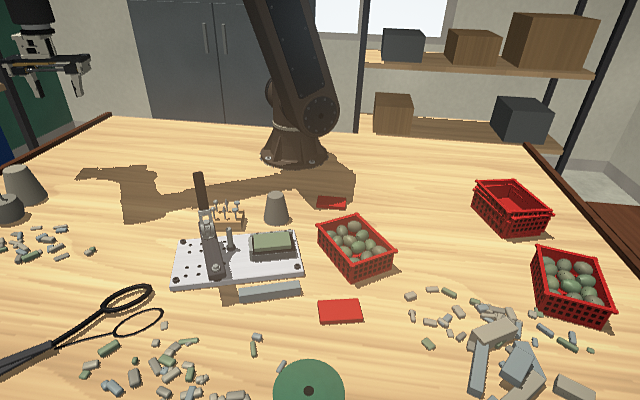

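View pics/b.png

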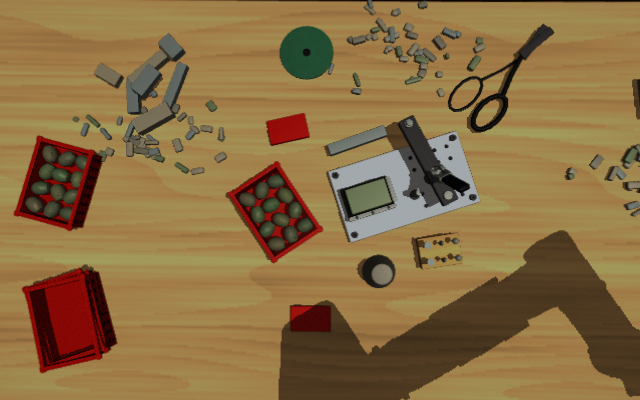

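The top view shows the plate with corners at about (327,172), (457,131), (479,198) and (351,241). The stone is pale green in the nest at (368,196). The red slabs at (288,128) and (310,318) are decoys. The strap nose is at about (405,120), the black lever handle leans to (460,185), the grey stick lies at (357,139), the cone at (378,270) and the burr block at (437,250). Next I'll measure the fixture and strap from the depth image.

```bash
cat > m.py <<'E'
from h import *
np.set_printoptions(precision=4,suppress=True)
p=r.capture("top")
vv,uu=np.mgrid[90:290,300:520]; uv=np.c_[uu.ravel(),vv.ravel()]
W=world(p,uv); C=p["color"][uv[:,1],uv[:,0]].astype(int)
pl=(abs(W[:,2]-.016)<.004)&(C.min(1)>130)&(C.max(1)-C.min(1)<40)
m=np.zeros((400,640),np.uint8); m[uv[pl,1],uv[pl,0]]=1
n,l,s,c=cv2.connectedComponentsWithStats(m); k=1+s[1:,4].argmax()
q=l[uv[:,1],uv[:,0]]==k
rect=cv2.minAreaRect(W[q][:,:2].astype(np.float32)*1000); print("plate",rect)
b=cv2.boxPoints(rect)/1000
ctr=np.array(rect[0])/1000
# y axis: along long edge, towards +world y
e=[b[1]-b[0],b[2]-b[1]]; e=max(e,key=np.linalg.norm); ey=e/np.linalg.norm(e); ey*=np.sign(ey[1]); ex=np.array([ey[1],-ey[0]])
stud=ctr-.055*ey; print("ctr",ctr,"ey",ey,"ex",ex,"yaw",np.degrees(np.arctan2(ex[1],ex[0])),"stud",stud,"nest",ctr+.077*ey)
d=np.hypot(*(W[:,:2]-stud).T)
sp=(abs(W[:,2]-.076)<.006)&(C.max(1)<110)&(d<.135)
rs=cv2.minAreaRect(W[sp][:,:2].astype(np.float32)*1000); print("strap",rs,sp.sum(),cv2.boxPoints(rs))
far=W[sp&(d>.04)]; v=far[:,:2].mean(0)-stud; a=np.degrees(np.arctan2(v[1],v[0])); print("strap dir",a,"max d",d[sp].max(),"z",np.median(far[:,2]))
ay=np.degrees(np.arctan2(ey[1],ey[0])); print("stop dir",ay,"strap q",1.75-np.radians(ay-a))
hp=(W[:,2]>.1)&(d<.15); H=W[hp]; print("lever pts",hp.sum(), H[H[:,2].argsort()[-15:]].mean(0), H[:,2].max())
print("jd",r.find_in(p,"stone")[:4])
im=cv2.resize(p["color"][90:290,300:520],None,fx=3.6,fy=3,interpolation=cv2.INTER_CUBIC); cv2.imwrite("pics/c.png",im[:,:,::-1])
E
python3 m.py
```

```text
plate ((566.99560546875, -20.034988403320312), (147.0986328125, 268.04510498046875), 18.626035690307617)
ctr [ 0.567 -0.02 ] ey [-0.3194  0.9476] ex [0.9476 0.3194] yaw 18.626043 stud [ 0.5846 -0.0722] nest [0.5424 0.0529]
strap ((604.1134033203125, -42.72807312011719), (179.81048583984375, 64.21836853027344), 27.886682510375977) 1317 [[ 509.6302  -56.3985]
 [ 539.6667 -113.1594]
 [ 698.5966  -29.0577]
 [ 668.5601   27.7033]]
strap dir 31.432809475632773 max d 0.12106547456151934 z 0.07631234881372906
stop dir 108.62604 strap q 0.4027240090276114
lever pts 472 [ 0.5495 -0.0923  0.2055] 0.2062317215045183
jd [{'uv': [310.4, 314.1], 'score': 0.87}, {'uv': [366.6, 197.3], 'score': 0.8}, {'uv': [287.2, 131.3], 'score': 0.68}, {'uv': [448.8, 179.9], 'score': 0.42}]
```

View pics/c.png

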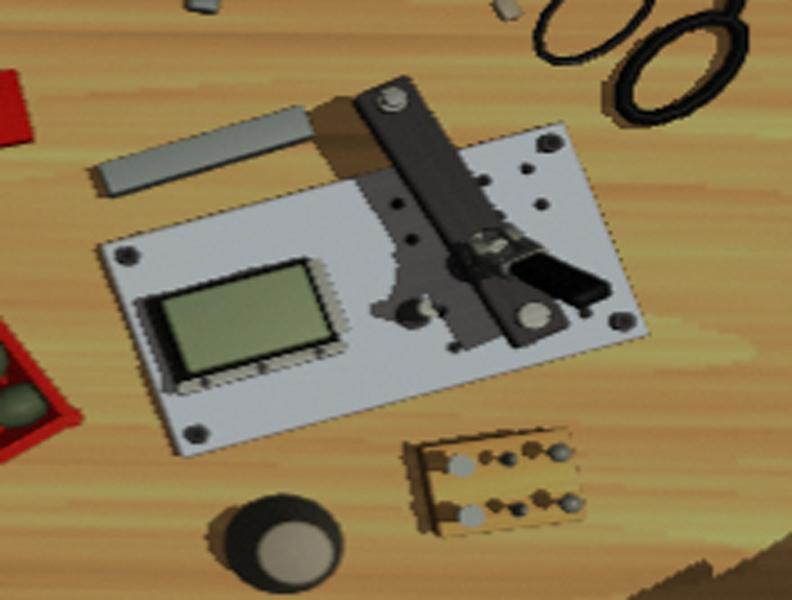

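The pale green stone in the nest at top-view pixel (367,197) is confirmed. The plate sits at yaw 18.6°, the stud at (0.585,−0.072), the strap points at 31.4° (stop at 108.6°), and the lever leans back about 20°. I'll push with closed, downward-pointing fingers and the jaw axis across the strap.

```bash
cat >> h.py <<'E'
from scipy.spatial.transform import Rotation as Ro
S=np.array([.5846,-.0722]); EY=np.array([-.3194,.9476]); EX=np.array([.9476,.3194])
def pose():
    s=r.get_state(); return s,s["tcp_pos"],Ro.from_euler("xyz",s["eef_rot"],degrees=True)
def go(tgts):
    """tgts: list of (xyz, azimuth of jaw axis deg or None). prints scaled rows"""
    s,p,R=pose(); print("t",round(s["time_s"],2),"tcp",p.round(4),"y az",round(np.degrees(np.arctan2(*R.as_matrix()[[1,0],1])),1),"F",s["contact_force"].round(1),"q",s["joints"].round(0),"w",round(s["gripper_width"],3))
    for t,az in tgts:
        sh=R.inv().apply(np.array(t)-p)/.15; y=R.as_matrix()[:,1]; a0=np.degrees(np.arctan2(y[1],y[0]))
        az=a0 if az is None else a0+(az-a0+90)%180-90
        x=np.array([0,0,-1.]); yy=np.array([np.cos(np.radians(az)),np.sin(np.radians(az)),0])
        M=np.c_[x,yy,np.cross(x,yy)]; rv=(R.inv()*Ro.from_matrix(M)).as_rotvec()/(np.pi/4)
        print(np.round(t,3),round(az,1),"->",sh.round(3).tolist(),rv.round(3).tolist())
def strap(deg,rad,off):  # finger centre, strap dir deg, radius, offset from strap axis to clockwise side
    a=np.radians(deg); return S+rad*np.array([np.cos(a),np.sin(a)])+off*np.array([np.sin(a),-np.cos(a)])
E
python3 -c "
from h import *
go([([.43,-.40,.26],None),([*strap(31.4,.09,.06),.26],31.4-90),([*strap(31.4,.09,.06),.08],31.4-90)])"
```

```text
t 1.3 tcp [ 0.2192 -0.6384  0.2245] y az 109.0 F [ 0.1  0.3 -0.6] q [-55.  21.   1.  -0. -70. -17.] w 0.087
[ 0.43 -0.4   0.26] 109.0 -> [-0.236, 1.047, 1.845] [0.0, -0.0, -0.0]
[ 0.693 -0.077  0.26 ] 121.4 -> [-0.236, 2.517, 4.202] [-0.277, -0.0, -0.0]
[ 0.693 -0.077  0.08 ] 121.4 -> [0.964, 2.517, 4.202] [-0.277, -0.0, -0.0]
```

Request:
{"api": "send_rows", "payload": {"plan": [[[-0.1, 0.08, 0.15], [0, 0, 0]], [[-0.24, 0.2, 0.35], [0, 0, 0]], [[-0.24, 0.33, 0.57], [0, 0, 0]], [[-0.24, 0.46, 0.78], [0, 0, 0]], [[-0.24, 0.58, 0.98], [0, 0, 0]]], "jaw": -1, "force": 20}}

```text
time_s: 1.8
tcp_pos: [0.3308, -0.5071, 0.2609]
eef_rot: [-49.5, 90.0, -30.5]
contact_force: [0.2, -0.2, 0.2]
gripper_width: 0.0533
```

Request:
{"api": "send_rows", "payload": {"plan": [[[0, 0.12, 0.2], [0, 0, 0]], [[0, 0.24, 0.4], [0, 0, 0]], [[0, 0.36, 0.6], [0, 0, 0]], [[0, 0.48, 0.8], [0, 0, 0]], [[0, 0.58, 0.98], [0, 0, 0]]]}}

```text
time_s: 2.3
tcp_pos: [0.4425, -0.3757, 0.2612]
eef_rot: [-43.0, 89.9, -24.0]
contact_force: [0.3, -0.5, 0.8]
gripper_width: 0.0131
```

Request:
{"api": "send_rows", "payload": {"plan": [[[0, 0.12, 0.2], [0, 0, 0]], [[0, 0.24, 0.4], [0, 0, 0]], [[0, 0.36, 0.6], [0, 0, 0]], [[0, 0.48, 0.8], [0, 0, 0]], [[0, 0.58, 0.98], [0, 0, 0]]]}}

```text
time_s: 2.8
tcp_pos: [0.5542, -0.2442, 0.2615]
eef_rot: [-37.3, 89.9, -18.3]
contact_force: [-0.0, -0.5, 0.5]
gripper_width: 0.0007
```

```bash
python3 -c "
from h import *
go([([*strap(31.4,.09,.06),.26],31.4-90),([*strap(31.4,.09,.06),.08],31.4-90)])"
```

```text
t 2.8 tcp [ 0.5542 -0.2442  0.2615] y az 109.0 F [-0.  -0.5  0.5] q [ -5.  13.  -5.   0. -72. -66.] w 0.001
[ 0.693 -0.077  0.26 ] 121.4 -> [0.011, 0.756, 1.237] [-0.275, 0.002, 0.002]
[ 0.693 -0.077  0.08 ] 121.4 -> [1.211, 0.757, 1.236] [-0.275, 0.002, 0.002]
```

Request:
{"api": "send_rows", "payload": {"plan": [[[0, 0.12, 0.2], [-0.06, 0, 0]], [[0, 0.24, 0.4], [-0.12, 0, 0]], [[0, 0.36, 0.6], [-0.18, 0, 0]], [[0, 0.48, 0.8], [-0.24, 0, 0]], [[0, 0.6, 1.0], [-0.275, 0, 0]]]}}

```text
time_s: 3.3
tcp_pos: [0.6675, -0.109, 0.2617]
eef_rot: [-49.3, 89.9, -17.8]
contact_force: [1.2, -0.5, -0.4]
gripper_width: 0.0006
```

```bash
python3 -c "
from h import *
go([([*strap(31.4,.09,.06),.12],31.4-90),([*strap(31.4,.09,.06),.079],31.4-90)])
p=r.capture('wrist');save(p,'w1');print(p['pose'])"
```

```text
t 3.3 tcp [ 0.6675 -0.109   0.2617] y az 121.5 F [ 1.2 -0.5 -0.4] q [  7.  20.   4.   0. -74. -66.] w 0.001
[ 0.693 -0.077  0.12 ] 121.4 -> [0.945, 0.098, 0.255] [0.002, 0.002, 0.002]
[ 0.693 -0.077  0.079] 121.4 -> [1.218, 0.099, 0.255] [0.002, 0.002, 0.002]
[[-0.52269997  0.81175887  0.26044632  0.59707519]
 [ 0.8525149   0.49833927  0.15772229 -0.15334798]
 [-0.00175816  0.3044758  -0.95251845  0.42132379]
 [ 0.          0.          0.          1.        ]]
```

View pics/w1.png

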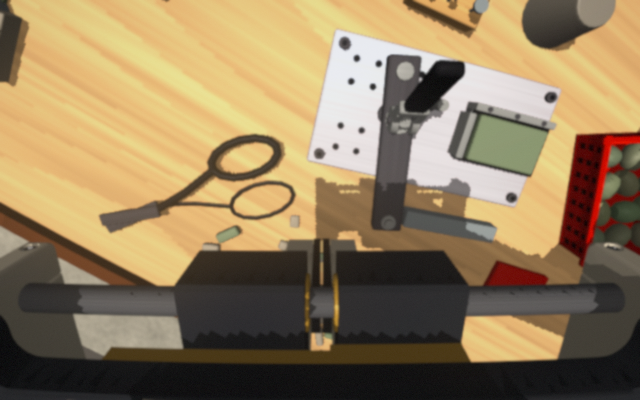

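The wrist view shows the strap at (390,140), to the right of the closed fingers at (322,300), and the path down is clear. I'll push at radius 105 mm so the wrist camera stays clear of the lever.

```bash
python3 -c "
from h import *
go([([*strap(31.4,.105,.06),.125],31.4-90),([*strap(31.4,.105,.06),.082],31.4-90)])"
```

```text
t 3.35 tcp [ 0.6704 -0.1055  0.2608] y az 121.7 F [3.5 0.6 0.3] q [  7.  20.   4.   0. -74. -66.] w 0.0
[ 0.705 -0.069  0.125] 121.4 -> [0.906, 0.087, 0.327] [0.006, 0.002, 0.002]
[ 0.705 -0.069  0.082] 121.4 -> [1.192, 0.087, 0.326] [0.006, 0.002, 0.002]
```

Request:
{"api": "send_rows", "payload": {"plan": [[[0.05, 0.03, 0.12], [0, 0, 0]], [[0.25, 0.087, 0.3], [0, 0, 0]], [[0.5, 0.087, 0.326], [0, 0, 0]], [[0.75, 0.087, 0.326], [0, 0, 0]], [[0.9, 0.087, 0.326], [0, 0, 0]]]}}

```text
time_s: 3.85
tcp_pos: [0.704, -0.0683, 0.1217]
eef_rot: [151.7, 89.9, -176.7]
contact_force: [-0.6, -0.3, -0.0]
gripper_width: 0.0004
```

Request:
{"api": "send_rows", "payload": {"plan": [[[0.1, 0, 0], [0, 0, 0]], [[0.2, 0, 0], [0, 0, 0]], [[0.29, 0, 0], [0, 0, 0]], [[0.29, 0, 0], [0, 0, 0]], [[0.29, 0, 0], [0, 0, 0]]]}}

```text
time_s: 4.35
tcp_pos: [0.7043, -0.0684, 0.0786]
eef_rot: [159.8, 89.9, -168.6]
contact_force: [0.4, -0.0, 0.6]
gripper_width: 0.0004
```

```bash
python3 -c "
from h import *
go([([*strap(a,.105,.037),.082],a-90) for a in (31,36,41,46,51,56,61)])"
```

```text
t 4.35 tcp [ 0.7043 -0.0684  0.0786] y az 121.7 F [ 0.4 -0.   0.6] q [ 10.  30.  -5.   0. -56. -69.] w 0.0
[ 0.694 -0.05   0.082] 121.0 -> [-0.023, 0.142, 0.004] [0.015, -0.002, -0.001]
[ 0.691 -0.04   0.082] 126.0 -> [-0.023, 0.204, 0.024] [-0.096, -0.002, -0.001]
[ 0.688 -0.031  0.082] 131.0 -> [-0.023, 0.267, 0.038] [-0.208, -0.002, -0.001]
[ 0.684 -0.022  0.082] 136.0 -> [-0.023, 0.332, 0.047] [-0.319, -0.002, -0.001]
[ 0.679 -0.014  0.082] 141.0 -> [-0.023, 0.396, 0.049] [-0.43, -0.002, -0.001]
[ 0.674 -0.006  0.082] 146.0 -> [-0.023, 0.461, 0.047] [-0.541, -0.002, -0.001]
[0.668 0.002 0.082] 151.0 -> [-0.023, 0.525, 0.038] [-0.652, -0.002, -0.001]
```

Request:
{"api": "send_rows", "payload": {"plan": [[[-0.023, 0.05, 0], [0, 0, 0]], [[-0.023, 0.1, 0], [0, 0, 0]], [[-0.023, 0.142, 0.004], [0, 0, 0]], [[-0.023, 0.175, 0.012], [-0.05, 0, 0]], [[-0.023, 0.204, 0.024], [-0.096, 0, 0]]]}}

```text
time_s: 4.85
tcp_pos: [0.6911, -0.0396, 0.0827]
eef_rot: [151.1, 90.0, -172.8]
contact_force: [0.3, -0.9, -0.3]
gripper_width: 0.0003
```

```bash
python3 -c "
from h import *
go([([*strap(a,.105,.037),.082],a-90) for a in (41,46,51,56,61,66,71,76)])"
```

```text
t 4.85 tcp [ 0.6911 -0.0396  0.0827] y az 126.1 F [ 0.3 -0.9 -0.3] q [ 13.  28.  -7.  -0. -55. -67.] w 0.0
[ 0.688 -0.031  0.082] 131.0 -> [0.005, 0.057, 0.017] [-0.109, -0.001, -0.001]
[ 0.684 -0.022  0.082] 136.0 -> [0.005, 0.12, 0.03] [-0.22, -0.001, -0.001]
[ 0.679 -0.014  0.082] 141.0 -> [0.005, 0.185, 0.038] [-0.331, -0.001, -0.001]
[ 0.674 -0.006  0.082] 146.0 -> [0.005, 0.249, 0.04] [-0.442, -0.001, -0.001]
[0.668 0.002 0.082] 151.0 -> [0.005, 0.314, 0.037] [-0.553, -0.001, -0.001]
[0.661 0.009 0.082] 156.0 -> [0.005, 0.378, 0.028] [-0.664, -0.001, -0.001]
[0.654 0.015 0.082] 161.0 -> [0.005, 0.441, 0.014] [-0.775, -0.001, -0.001]
[0.646 0.021 0.082] 166.0 -> [0.005, 0.503, -0.006] [-0.886, -0.001, -0.001]
```

Request:
{"api": "send_rows", "payload": {"plan": [[[0.005, 0.057, 0.017], [-0.109, 0, 0]], [[0.005, 0.12, 0.03], [-0.22, 0, 0]], [[0.005, 0.185, 0.038], [-0.331, 0, 0]], [[0.005, 0.249, 0.04], [-0.442, 0, 0]], [[0.005, 0.314, 0.037], [-0.553, 0, 0]]]}}

```text
time_s: 5.35
tcp_pos: [0.6677, 0.0025, 0.0822]
eef_rot: [117.4, 90.0, 178.6]
contact_force: [0.4, -0.3, -0.2]
gripper_width: 0.0007
```

```bash
python3 -c "
from h import *
go([([*strap(a,.105,.037),.082],a-90) for a in (66,71,76,81,86)])"; python3 m.py | grep strap
```

```text
t 5.35 tcp [0.6677 0.0025 0.0822] y az 151.3 F [ 0.4 -0.3 -0.2] q [ 17.  26. -10.  -0. -54. -46.] w 0.001
[0.661 0.009 0.082] 156.0 -> [0.001, 0.058, 0.015] [-0.105, -0.0, -0.0]
[0.654 0.015 0.082] 161.0 -> [0.001, 0.121, 0.029] [-0.216, -0.0, -0.0]
[0.646 0.021 0.082] 166.0 -> [0.001, 0.186, 0.037] [-0.327, -0.0, -0.0]
[0.638 0.026 0.082] 171.0 -> [0.001, 0.25, 0.039] [-0.439, -0.0, -0.0]
[0.629 0.03  0.082] 176.0 -> [0.001, 0.315, 0.036] [-0.55, -0.0, -0.0]
strap ((588.0936889648438, -54.8570556640625), (138.58425903320312, 55.87882995605469), 28.33785057067871) 872 [[ 513.8433  -63.1567]
strap dir 75.71158072314277 max d 0.08475337985668002 z 0.07647047999043377
stop dir 108.74848 strap q 1.1733973024173237
```

```bash
python3 -c "
from h import *
a=r.capture('scene')['color'][150:300,140:320]; b=r.capture('top')['color'][90:240,340:520]
cv2.imwrite('pics/d.png',cv2.resize(np.hstack([a,b]),None,fx=2.2,fy=2.2,interpolation=2)[:,:,::-1])"
```

```text
(no output)
```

View pics/d.png

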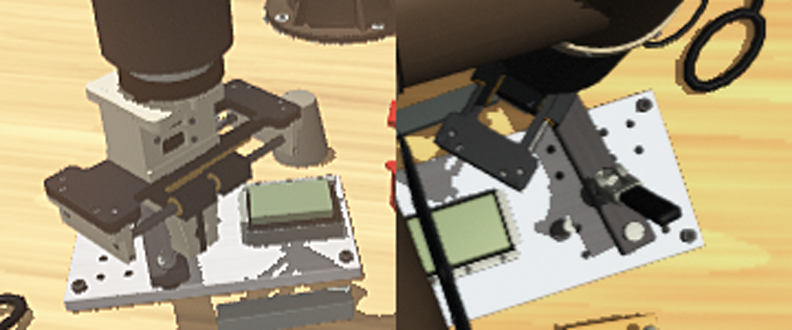

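```bash
python3 -c "
from h import *
def proj(p,X):
    T=np.linalg.inv(p['pose']); c=T[:3,:3]@X+T[:3,3]; s=c[:2]/c[2]; s=s*(1+p['k1']*(s@s)); return (p['mtx'][:2,:2]@s+p['mtx'][:2,2])
s,t,R=pose(); p=r.capture('scene'); q=r.capture('top')
for d in(-.03,0,.019,.06): print(proj(p,t+[0,0,-d]).round(1),)
for a in (31.4,36,40,50): print(a,proj(p,np.r_[strap(a,.108,0),.076]).round(1))
a=p['color'][180:290,170:270].copy()
a=cv2.resize(a,None,fx=6,fy=5.4,interpolation=2)
for d,c in((0,(255,0,0)),(.019,(0,255,0))):
    u=proj(p,t+[0,0,-d]); cv2.circle(a,(int((u[0]-170)*6),int((u[1]-180)*5.4)),4,c,-1)
cv2.imwrite('pics/e.png',a[:,:,::-1])
for n in('strap_bar','strap_nose'):
  for d in r.find_in(p,n)[:2]: print(n,d,world(p,d['uv']))
"
```

```text
[227.1 249.6]
[228.8 262.1]
[229.8 269.7]
[231.9 285.4]
31.4 [218.2 266.7]
36 [222.9 265.4]
40 [226.8 264.1]
50 [235.9 260.2]
strap_bar {'uv': [211.6, 267.9], 'score': 0.72} [[ 0.68623847 -0.02443745  0.0804416 ]]
strap_nose {'uv': [210.2, 271.0], 'score': 0.72} [[ 0.69066135 -0.02587613  0.07667031]]
strap_nose {'uv': [215.8, 274.1], 'score': 0.64} [[ 0.69264402 -0.01500951  0.07252438]]
```

View pics/e.png

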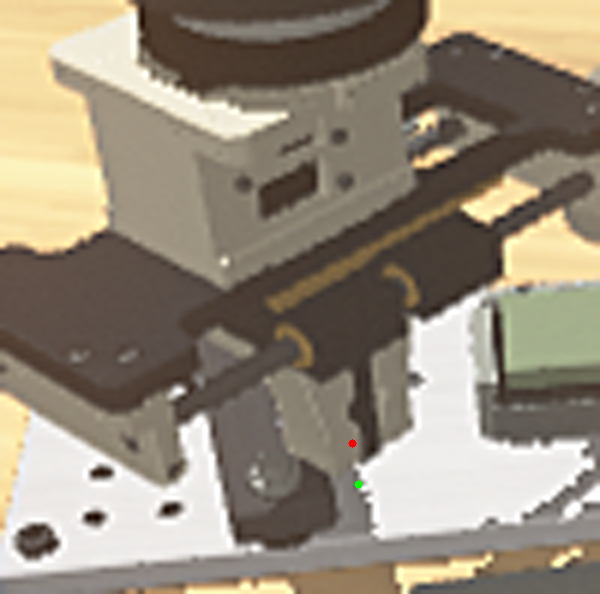

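```bash
python3 -c "
from h import *
np.set_printoptions(precision=4,suppress=True)
s,t,R=pose(); print(t,s['contact_force'])
ax=R.as_matrix()
for n in('scene','top'):
    p=r.capture(n)
    vv,uu=np.mgrid[60:300,150:520]; W=world(p,np.c_[uu.ravel(),vv.ravel()]); rel=W-t
    L=rel@ax
    k=(np.hypot(L[:,1],L[:,2])<.04)&(L[:,0]>-.03)&(L[:,0]<.05)
    print(n,'tool-frame pts near fingers',k.sum())
    for lo in np.arange(-.03,.03,.006):
        q=L[k&(L[:,0]>lo)&(L[:,0]<lo+.006)]
        if len(q)>3: print(round(lo,3),len(q),'y',q[:,1].min(),q[:,1].max(),'z',q[:,2].min(),q[:,2].max())
    d=W[:,:2]-S; k=(abs(W[:,2]-.076)<.003)&(np.hypot(*d.T)<.135)&(np.hypot(*d.T)>.03)
    a=np.degrees(np.arctan2(d[k,1],d[k,0])); rr=np.hypot(*d[k].T)
    for lo in np.arange(.03,.13,.02):
        m=(rr>=lo)&(rr<lo+.02)
        if m.sum(): print('r',round(lo,2),m.sum(),'az',np.percentile(a[m],[2,25,50,75,98]))
"
```

```text
[0.668  0.0014 0.0819] [ 0.3258 -0.01   -0.3633]
scene tool-frame pts near fingers 534
-0.03 56 y -0.020773000790774983 0.013314579689390791 z -0.008579356315177906 0.014182389281296186
-0.024 55 y -0.01954393681386947 0.012690144572160255 z -0.00915625943687525 0.01429429398940823
-0.018 53 y -0.01968611142063396 0.011172249939872165 z -0.006725118645813227 0.013859298670534557
-0.012 52 y -0.019326189505389172 0.01419419907776846 z -0.008287131005535006 0.013645351893164863
-0.006 31 y -0.027286822426626948 0.0032052879552406164 z -0.01476631186641747 0.012216014502852075
-0.0 48 y -0.030907972795136386 -0.0017329430559848988 z -0.03964576350181262 0.0005290548712057271
0.006 165 y -0.03860906915007816 -0.001039022846112843 z -0.03866986020963657 0.0080302188415018
0.012 39 y -0.03917388744355382 -0.01680176980625623 z -0.008536278647794262 0.007637999616800816
0.018 21 y -0.03913675786671067 -0.016386791937083627 z -0.005821149799725482 0.006856608865592684
0.024 14 y -0.031505533392374115 -0.020374516366159428 z -0.00855233904465045 -0.00043352822667805244
r 0.03 31 az [ 1.9238  9.199  12.356  16.3789 22.4299]
r 0.05 29 az [15.0086 21.5369 26.3341 29.1619 31.7402]
r 0.07 78 az [17.2545 21.4367 24.747  28.1332 31.5902]
r 0.09 59 az [19.4587 21.5495 23.6334 27.0393 34.089 ]
r 0.11 85 az [21.5171 24.833  29.0259 32.3691 35.6086]
top tool-frame pts near fingers 0
r 0.03 299 az [-174.487  -141.505    17.9317   37.9353  140.448 ]
r 0.05 221 az [-166.2275 -140.528    22.2701   32.8379   45.823 ]
r 0.07 25 az [16.9533 19.026  20.6214 22.7549 26.8709]
```

The strap has not moved: depth puts it at about 28°. In the scene view the fingers end near the TCP point at (229,262), so they seem shorter than I assumed and passed just over the strap. I'll lift clear and measure where the fingertips really are.

Request:
{"api": "send_rows", "payload": {"plan": [[[-0.15, 0, 0], [0, 0, 0]], [[-0.35, 0, 0], [0, 0, 0]], [[-0.5, 0, 0], [0, 0, 0]], [[-0.5, 0, 0], [0, 0, 0]], [[-0.5, 0, 0], [0, 0, 0]]]}}

```text
time_s: 6.35
tcp_pos: [0.6682, 0.0013, 0.1573]
eef_rot: [13.4, 90.0, 74.3]
contact_force: [-0.3, 0.8, 0.3]
gripper_width: 0.0004
```

```bash
cat > f.py <<'E'
from h import *
np.set_printoptions(precision=4,suppress=True)
s,t,R=pose(); print(t,s['contact_force'],s['gripper_width'])
ax=R.as_matrix()
vv,uu=np.mgrid[0:400,0:640]; uv=np.c_[uu.ravel(),vv.ravel()]
for n in('scene','wrist'):
    p=r.capture(n); W=world(p,uv); L=(W-t)@ax
    L[p['range_z'].ravel()<=0]=9
    k=(abs(L[:,1])<.04)&(abs(L[:,2])<.03)&(L[:,0]>-.06)&(L[:,0]<.06)
    print(n,k.sum())
    for lo in np.arange(-.048,.04,.006):
        q=L[k&(L[:,0]>lo)&(L[:,0]<lo+.006)]
        if len(q)>3: print(round(lo,3),len(q),'y',q[:,1].min().round(4),q[:,1].max().round(4),'z',q[:,2].min().round(4),q[:,2].max().round(4))
E
python3 f.py; python3 m.py|grep strap;python3 -c "
from h import *
p=r.capture('scene');cv2.imwrite('pics/g.png',cv2.resize(p['color'][140:290,150:330],None,fx=4,fy=4,interpolation=2)[:,:,::-1])"
```

```text
[0.6682 0.0013 0.1573] [-0.2601  0.7882  0.3426] 0.0003547446215663902
scene 552
-0.048 72 y -0.0239 0.0153 z -0.0079 0.014
-0.042 77 y -0.0232 0.0147 z -0.0074 0.0143
-0.036 66 y -0.0219 0.0147 z -0.0072 0.0143
-0.03 67 y -0.0205 0.0131 z -0.0082 0.0141
-0.024 65 y -0.0199 0.0128 z -0.0069 0.0138
-0.018 66 y -0.0194 0.0119 z -0.0098 0.0139
-0.012 60 y -0.0197 0.0138 z -0.0081 0.0142
-0.006 19 y -0.0185 0.0139 z -0.004 0.0128
wrist 2003
-0.048 372 y -0.0044 0.0037 z -0.0128 0.0087
-0.042 177 y -0.0057 0.005 z -0.0134 -0.0102
-0.036 188 y -0.0059 0.0052 z -0.0131 -0.0103
-0.03 113 y -0.004 0.0033 z -0.0118 -0.0102
-0.024 240 y -0.0064 0.0057 z -0.0131 -0.0049
-0.018 332 y -0.0162 0.0157 z -0.0134 -0.0045
-0.012 375 y -0.0165 0.0156 z -0.0132 -0.0091
-0.006 129 y -0.016 0.0154 z -0.013 -0.0106
strap ((596.0001831054688, -50.27513885498047), (156.86973571777344, 57.26246643066406), 28.314767837524414) 887 [[ 513.3694  -62.2723]
strap dir 80.82140960094348 max d 0.1122823476587286 z 0.07633114102732463
stop dir 108.58515 strap q 1.2654312881792538
```

View pics/g.png

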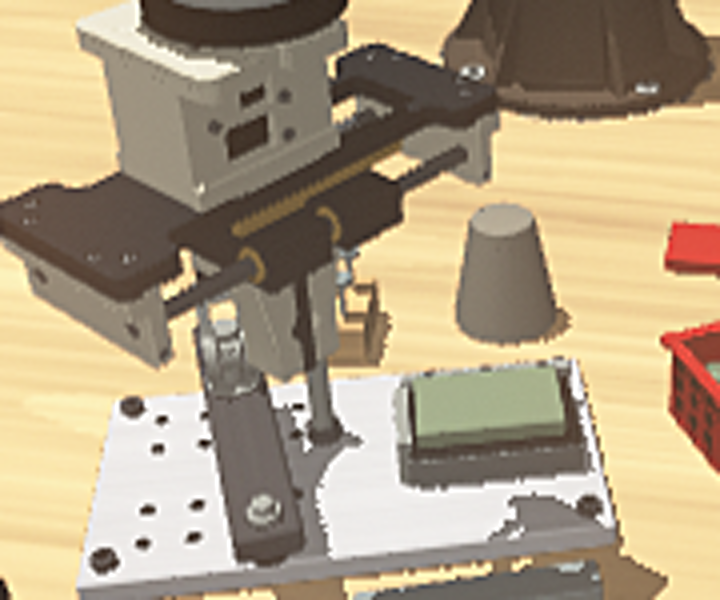

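The fingers now hang free at about (280,370) in this crop, with the strap still parked below and the stone and cone undisturbed. Both cameras put the fingertips level with the reported TCP (tool x ≈ 0, not +19 mm), ±16 mm along the jaw axis and ±13.5 mm across it. I'll plan with those values and take the strap at 28.3°.

```bash
python3 -c "
from h import *
go([([*strap(28.3,.105,.058),.13],28.3-90),([*strap(28.3,.105,.058),.062],28.3-90)])"
```

```text
t 6.6 tcp [0.6676 0.0012 0.1558] y az 150.9 F [-0.8 -0.2  0.9] q [ 17.  23.  -5.  -0. -62. -46.] w 0.001
[ 0.705 -0.073  0.13 ] 118.3 -> [0.172, -0.458, -0.315] [0.725, -0.003, -0.002]
[ 0.705 -0.073  0.062] 118.3 -> [0.625, -0.459, -0.315] [0.725, -0.003, -0.002]
```

Request:
{"api": "send_rows", "payload": {"plan": [[[0, -0.1, -0.06], [0.15, 0, 0]], [[0, -0.2, -0.13], [0.3, 0, 0]], [[0, -0.3, -0.2], [0.45, 0, 0]], [[0.05, -0.4, -0.27], [0.6, 0, 0]], [[0.1, -0.46, -0.315], [0.725, 0, 0]]]}}

```text
time_s: 7.1
tcp_pos: [0.7052, -0.0747, 0.1398]
eef_rot: [165.3, 89.8, -166.7]
contact_force: [-0.1, 0.9, -0.7]
gripper_width: 0.0005
```

```bash
python3 -c "
from h import *
go([([*strap(28.3,.105,.058),.062],28.3-90)])"
```

```text
t 7.1 tcp [ 0.7052 -0.0747  0.1398] y az 118.0 F [-0.1  0.9 -0.7] q [ 10.  27.  -1.   0. -63. -72.] w 0.001
[ 0.705 -0.073  0.062] 118.3 -> [0.519, 0.009, 0.002] [-0.007, -0.004, -0.001]
```

Request:
{"api": "send_rows", "payload": {"plan": [[[0.15, 0, 0], [0, 0, 0]], [[0.3, 0, 0], [0, 0, 0]], [[0.45, 0, 0], [0, 0, 0]], [[0.52, 0, 0], [0, 0, 0]], [[0.52, 0, 0], [0, 0, 0]]]}}

```text
time_s: 7.6
tcp_pos: [0.7036, -0.0749, 0.0595]
eef_rot: [161.7, 89.6, -170.3]
contact_force: [-0.2, -0.3, -0.1]
gripper_width: 0.0004
```

```bash
python3 -c "
from h import *
go([([*strap(a,.105,.032),.062],a-90) for a in (28,32,36,40)])"; python3 f.py | tail -4
```

```text
t 7.6 tcp [ 0.7036 -0.0749  0.0595] y az 118.0 F [-0.2 -0.3 -0.1] q [ 10.  31.  -5.   0. -54. -72.] w 0.0
[ 0.692 -0.051  0.062] 118.0 -> [-0.016, 0.175, 0.008] [-0.0, -0.009, -0.003]
[ 0.691 -0.044  0.062] 122.0 -> [-0.016, 0.224, 0.021] [-0.089, -0.009, -0.003]
[ 0.688 -0.036  0.062] 126.0 -> [-0.016, 0.275, 0.031] [-0.178, -0.009, -0.004]
[ 0.686 -0.029  0.062] 130.0 -> [-0.016, 0.325, 0.037] [-0.267, -0.008, -0.004]
-0.024 298 y -0.0173 0.0141 z -0.0116 -0.0032
-0.018 389 y -0.0177 0.0145 z -0.0116 -0.0072
-0.012 297 y -0.0177 0.0144 z -0.0113 -0.0085
-0.006 42 y -0.0054 0.0021 z -0.0098 -0.0088
```

Request:
{"api": "send_rows", "payload": {"plan": [[[-0.016, 0.06, 0], [0, 0, 0]], [[-0.016, 0.12, 0.004], [0, 0, 0]], [[-0.016, 0.175, 0.008], [0, 0, 0]], [[-0.016, 0.224, 0.021], [-0.089, 0, 0]], [[-0.016, 0.275, 0.031], [-0.178, 0, 0]]]}}

```text
time_s: 8.2
tcp_pos: [0.6903, -0.0356, 0.0657]
eef_rot: [-165.5, 89.9, -129.2]
contact_force: [1.5, -3.1, 0.6]
gripper_width: 0.0003
```

```bash
python3 -c "
from h import *
go([([*strap(a,.105,.032),.062],a-90) for a in (41,46,51,56,61)])"
```

```text
t 8.2 tcp [ 0.6903 -0.0356  0.0657] y az 126.2 F [ 1.5 -3.1  0.6] q [ 13.  29.  -8.   0. -53. -67.] w 0.0
[ 0.685 -0.027  0.062] 131.0 -> [0.025, 0.066, 0.003] [-0.106, -0.003, 0.001]
[ 0.681 -0.019  0.062] 136.0 -> [0.025, 0.128, 0.013] [-0.217, -0.003, 0.0]
[ 0.676 -0.011  0.062] 141.0 -> [0.025, 0.192, 0.019] [-0.328, -0.003, 0.0]
[ 0.67  -0.003  0.062] 146.0 -> [0.024, 0.256, 0.018] [-0.439, -0.003, 0.0]
[0.663 0.004 0.062] 151.0 -> [0.024, 0.32, 0.012] [-0.55, -0.003, 0.0]
```

Contact is made, at about 3.5 N tangential. I'll go on with the arc.

Request:
{"api": "send_rows", "payload": {"plan": [[[0.015, 0.066, 0.003], [-0.106, 0, 0]], [[0.015, 0.128, 0.013], [-0.217, 0, 0]], [[0.015, 0.192, 0.019], [-0.328, 0, 0]], [[0.015, 0.256, 0.018], [-0.439, 0, 0]], [[0.015, 0.32, 0.012], [-0.55, 0, 0]]]}}

```text
time_s: 8.7
tcp_pos: [0.6653, 0.0054, 0.0652]
eef_rot: [-77.5, 89.8, -16.3]
contact_force: [3.0, -1.0, 2.2]
gripper_width: 0.0007
```

```bash
python3 -c "
from h import *
go([([*strap(a,.105,.032),.063],a-90) for a in (66,71,76,81,86)])"
```

```text
t 8.7 tcp [0.6653 0.0054 0.0652] y az 151.3 F [ 3.  -1.   2.2] q [ 17.  27. -12.   0. -51. -46.] w 0.001
[0.657 0.011 0.063] 156.0 -> [0.015, 0.068, 0.003] [-0.105, 0.001, 0.005]
[0.649 0.017 0.063] 161.0 -> [0.015, 0.131, 0.014] [-0.217, 0.001, 0.005]
[0.641 0.022 0.063] 166.0 -> [0.014, 0.195, 0.019] [-0.328, 0.0, 0.005]
[0.633 0.027 0.063] 171.0 -> [0.014, 0.259, 0.019] [-0.439, 0.0, 0.005]
[0.624 0.03  0.063] 176.0 -> [0.014, 0.322, 0.013] [-0.55, 0.0, 0.005]
```

Request:
{"api": "send_rows", "payload": {"plan": [[[0.01, 0.068, 0.003], [-0.105, 0, 0]], [[0.01, 0.131, 0.014], [-0.217, 0, 0]], [[0.01, 0.195, 0.019], [-0.328, 0, 0]], [[0.01, 0.259, 0.019], [-0.439, 0, 0]], [[0.01, 0.322, 0.013], [-0.55, 0, 0]]]}}

```text
time_s: 9.2
tcp_pos: [0.6258, 0.0322, 0.0654]
eef_rot: [-83.6, 89.5, 2.7]
contact_force: [4.2, 1.3, 1.3]
gripper_width: 0.0004
```

```bash
python3 -c "
from h import *
go([([*strap(a,.105,.032),.063],a-90) for a in (91,96,100,103,106,108.6)])
a=r.capture('scene')['color'][150:300,140:320]; b=r.capture('top')['color'][90:240,340:520]
cv2.imwrite('pics/i.png',cv2.resize(np.hstack([a,b]),None,fx=2.2,fy=2.2,interpolation=2)[:,:,::-1])"
```

```text
t 9.2 tcp [0.6258 0.0322 0.0654] y az 176.3 F [4.2 1.3 1.3] q [ 21.  24. -17.   0. -48. -25.] w 0.0
[0.615 0.033 0.063] 181.0 -> [0.015, 0.074, 0.003] [-0.105, 0.001, 0.012]
[0.605 0.036 0.063] 186.0 -> [0.014, 0.137, 0.014] [-0.216, 0.0, 0.012]
[0.598 0.037 0.063] 190.0 -> [0.014, 0.188, 0.018] [-0.305, -0.0, 0.012]
[0.592 0.037 0.063] 193.0 -> [0.014, 0.226, 0.019] [-0.371, -0.0, 0.012]
[0.586 0.038 0.063] 196.0 -> [0.013, 0.265, 0.019] [-0.438, -0.001, 0.012]
[0.581 0.038 0.063] 198.6 -> [0.013, 0.298, 0.016] [-0.496, -0.001, 0.012]
```

View pics/i.png

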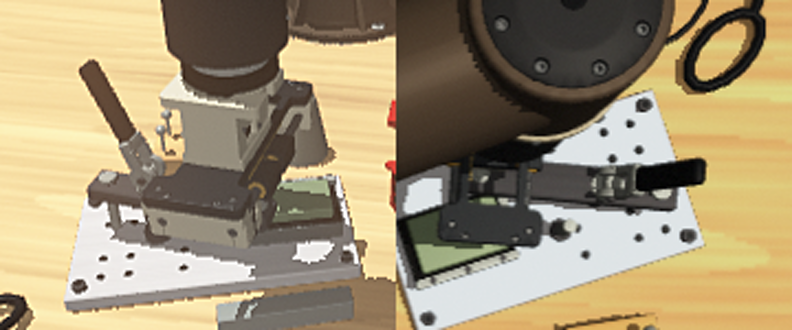

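The strap is swinging with the fingers, the stone is undisturbed and the lever points away from the nose. I'll bring it slowly to the stop.

Request:
{"api": "send_rows", "payload": {"plan": [[[0.01, 0.04, 0.002], [-0.06, 0, 0]], [[0.01, 0.074, 0.003], [-0.105, 0, 0]], [[0.01, 0.11, 0.008], [-0.16, 0, 0]], [[0.01, 0.137, 0.014], [-0.216, 0, 0]], [[0.01, 0.163, 0.016], [-0.26, 0, 0]]]}}

```text
time_s: 9.8
tcp_pos: [0.6022, 0.0372, 0.0648]
eef_rot: [-90.3, 89.3, 7.5]
contact_force: [3.2, 3.9, 1.8]
gripper_width: 0.0003
```

```bash
python3 -c "
from h import *
go([([*strap(a,.105,.032),.063],a-90) for a in (100,102,104,106,108,110,112)])"
```

```text
t 9.8 tcp [0.6022 0.0372 0.0648] y az -172.1 F [3.2 3.9 1.8] q [ 22.  22. -20.   0. -47. -14.] w 0.0
[0.598 0.037 0.063] -170.0 -> [0.011, 0.029, 0.001] [-0.047, -0.0, 0.015]
[0.594 0.037 0.063] -168.0 -> [0.011, 0.054, 0.007] [-0.092, -0.001, 0.015]
[0.59  0.037 0.063] -166.0 -> [0.011, 0.079, 0.012] [-0.136, -0.001, 0.015]
[0.586 0.038 0.063] -164.0 -> [0.011, 0.104, 0.016] [-0.181, -0.001, 0.015]
[0.583 0.038 0.063] -162.0 -> [0.01, 0.129, 0.02] [-0.225, -0.001, 0.015]
[0.579 0.037 0.063] -160.0 -> [0.01, 0.155, 0.023] [-0.27, -0.002, 0.015]
[0.575 0.037 0.063] -158.0 -> [0.01, 0.18, 0.024] [-0.314, -0.002, 0.015]
```

Request:
{"api": "send_rows", "payload": {"plan": [[[0.005, 0.029, 0.001], [-0.047, 0, 0]], [[0.005, 0.054, 0.007], [-0.092, 0, 0]], [[0.005, 0.079, 0.012], [-0.136, 0, 0]], [[0.005, 0.1, 0.015], [-0.175, 0, 0]], [[0.005, 0.115, 0.018], [-0.2, 0, 0]]]}}

```text
time_s: 10.3
tcp_pos: [0.5855, 0.0382, 0.0645]
eef_rot: [-97.2, 89.2, 9.7]
contact_force: [3.2, 3.7, 2.4]
gripper_width: 0.0001
```

```bash
python3 -c "
from h import *
go([([*strap(a,.105,.032),.063],a-90) for a in (108,109,110,111,112)])"
```

```text
t 10.3 tcp [0.5855 0.0382 0.0645] y az -163.1 F [3.2 3.7 2.4] q [ 23.  21. -23.   0. -46.  -6.] w 0.0
[0.583 0.038 0.063] -162.0 -> [0.009, 0.02, 0.001] [-0.025, -0.002, 0.017]
[0.581 0.037 0.063] -161.0 -> [0.009, 0.032, 0.005] [-0.047, -0.002, 0.017]
[0.579 0.037 0.063] -160.0 -> [0.009, 0.045, 0.008] [-0.069, -0.003, 0.017]
[0.577 0.037 0.063] -159.0 -> [0.009, 0.057, 0.011] [-0.091, -0.003, 0.017]
[0.575 0.037 0.063] -158.0 -> [0.009, 0.07, 0.014] [-0.114, -0.003, 0.017]
```

Now the last few millimetres, watching for the rise in force at the stop.

Request:
{"api": "send_rows", "payload": {"plan": [[[0, 0.012, 0], [-0.02, 0, 0]], [[0, 0.02, 0.001], [-0.025, 0, 0]], [[0, 0.028, 0.003], [-0.025, 0, 0]], [[0, 0.036, 0.004], [-0.025, 0, 0]], [[0, 0.036, 0.004], [-0.025, 0, 0]]]}}

```text
time_s: 10.8
tcp_pos: [0.5814, 0.0376, 0.0647]
eef_rot: [-97.5, 89.1, 10.5]
contact_force: [6.1, 3.7, -0.6]
gripper_width: 0.0003
```

```bash
python3 -c "
from h import *
go([([*strap(108.6,.105,.032),.063],108.6-90)])"; python3 m.py | grep -E "strap|stop"
```

```text
t 10.8 tcp [0.5814 0.0376 0.0647] y az -162.0 F [ 6.1  3.7 -0.6] q [ 23.  20. -23.   0. -46.  -5.] w 0.0
[0.581 0.038 0.063] -161.4 -> [0.011, 0.0, -0.001] [-0.013, -0.003, 0.02]
strap ((570.66943359375, -55.210296630859375), (32.29461669921875, 154.05091857910156), 25.62348747253418) 251 [[ 522.8       7.2571]
strap dir 84.12178440402677 max d 0.1339726049814879 z 0.07600248971654888
stop dir 109.42453 strap q 1.3083837790444452
```

Request:
{"api": "send_rows", "payload": {"plan": [[[0, 0.01, 0], [0, 0, 0]], [[0, 0.02, 0], [0, 0, 0]], [[0, 0.027, 0], [0, 0, 0]], [[0, 0.027, 0], [0, 0, 0]], [[0, 0.027, 0], [0, 0, 0]]]}}

```text
time_s: 11.4
tcp_pos: [0.5809, 0.0375, 0.0651]
eef_rot: [-95.9, 88.7, 12.1]
contact_force: [13.3, 4.4, -6.1]
gripper_width: 0.0005
```

The force climbed to 14 N with no further motion, so the strap is against its stop pin. I'll back off and rise.

Request:
{"api": "send_rows", "payload": {"plan": [[[0, -0.06, 0], [0, 0, 0]], [[0, -0.16, 0], [0, 0, 0]], [[-0.15, -0.2, 0], [0, 0, 0]], [[-0.4, -0.2, 0], [0, 0, 0]], [[-0.65, -0.2, 0], [0, 0, 0]]]}}

```text
time_s: 11.9
tcp_pos: [0.6055, 0.0452, 0.1627]
eef_rot: [-99.9, 89.1, 8.0]
contact_force: [1.1, 0.4, 0.4]
gripper_width: 0.0005
```

Request:
{"api": "send_rows", "payload": {"plan": [[[-0.2, 0, 0], [0, 0, 0]], [[-0.4, 0, 0], [0, 0, 0]], [[-0.6, 0, 0], [0, 0, 0]], [[-0.75, 0, 0], [0, 0, 0]], [[-0.75, 0, 0], [0, 0, 0]]]}}

```text
time_s: 12.4
tcp_pos: [0.6041, 0.0442, 0.2782]
eef_rot: [-101.4, 88.9, 6.5]
contact_force: [0.5, -0.4, -0.1]
gripper_width: 0.0005
```

```bash
cat > l.py <<'E'
from h import *
np.set_printoptions(precision=4,suppress=True)
for n in('scene','top'):
    p=r.capture(n); vv,uu=np.mgrid[80:300,140:520]; W=world(p,np.c_[uu.ravel(),vv.ravel()]); C=p['color'][80:300,140:520].reshape(-1,3)
    d=W[:,:2]-S; f=np.c_[d@EX,d@EY,W[:,2]]  # stud frame
    k=(abs(W[:,2]-.076)<.004)&(abs(f[:,0])<.04)&(f[:,1]>.02)&(f[:,1]<.13)&(C.max(1)<120)
    if k.sum()>20:
        v=f[k]
        for lo in np.arange(.02,.13,.02):
            m=(v[:,1]>=lo)&(v[:,1]<lo+.02)
            if m.sum()>5: print(n,'strap y',round(lo,2),'x',np.percentile(v[m,0],[3,50,97]),'z',np.median(v[m,2]).round(4))
    k=(C.max(1)<60)&(f[:,2]>.09)&(f[:,2]<.22)&(abs(f[:,0])<.03)&(f[:,1]<.03)&(f[:,1]>-.15)
    if k.sum()>10:
        h=f[k]; h=h[h[:,2].argsort()]; print(n,'lever n',k.sum(),'low',h[:8].mean(0),'top',h[-8:].mean(0),'angle med',np.degrees(np.median(np.arctan2(-h[:,1],h[:,2]-.093))))
    a=p['color']
    if n=='scene': A=a[150:300,140:320]
cv2.imwrite('pics/%s.png'%__import__('sys').argv[1],cv2.resize(np.hstack([A,a[90:240,340:520]]),None,fx=2.2,fy=2.2,interpolation=2)[:,:,::-1])
E
python3 l.py j; python3 -c "
from h import *
def P(ph,off=0,rad=.085): # finger centre for corner contact
    a=np.radians(ph); e=-rad*np.sin(a)+.0055*np.cos(a)+.0135+off; return [*(S+e*EY),.093+rad*np.cos(a)+.0055*np.sin(a)]
go([(P(20,.02)[:2]+[.26],18.6),(P(20,.02),18.6),(P(20),18.6)])"
```

```text
scene strap y 0.02 x [-0.0084  0.0089  0.021 ] z 0.0753
scene strap y 0.04 x [-0.0089  0.0073  0.0198] z 0.075
scene strap y 0.06 x [-0.0087  0.0078  0.0201] z 0.075
scene strap y 0.08 x [-0.0089  0.0074  0.0199] z 0.075
scene strap y 0.1 x [-0.0062  0.0123  0.0209] z 0.0747
top strap y 0.02 x [0.0045 0.0098 0.0155] z 0.0763
top strap y 0.04 x [0.0035 0.0096 0.0155] z 0.0765
top strap y 0.06 x [0.0038 0.0099 0.016 ] z 0.0758
top strap y 0.1 x [-0.0146  0.0065  0.0156] z 0.0762
top lever n 380 low [ 0.006  -0.0009  0.101 ] top [ 0.0006 -0.0399  0.2064] angle med 17.370432002121188
t 12.5 tcp [0.6028 0.0443 0.2746] y az -162.1 F [-0.  -0.1 -0.4] q [ 23.  12.  -5.   0. -72.  -5.] w 0.001
[ 0.582 -0.063  0.26 ] -161.4 -> [0.094, 0.357, -0.637] [-0.015, -0.003, 0.017]
[ 0.582 -0.063  0.175] -161.4 -> [0.663, 0.364, -0.636] [-0.015, -0.003, 0.017]
[ 0.588 -0.082  0.175] -161.4 -> [0.663, 0.363, -0.769] [-0.015, -0.003, 0.017]
```

View pics/j.png

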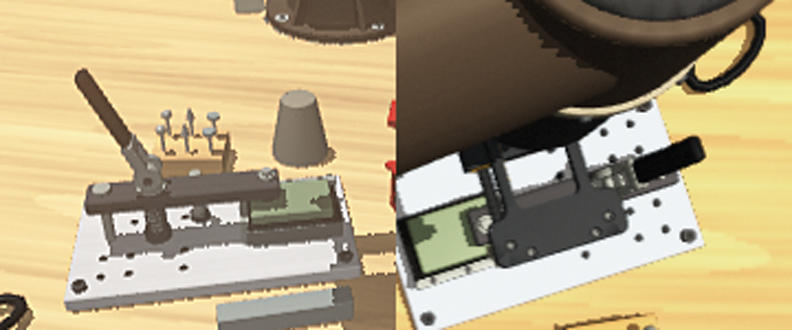

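The strap lies parallel to the fixture's y axis, with its edge at x ≈ +16 mm and its nose over the stone, so it is at the stop. The lever stands open and leans back about 17–20°. Next I'll go above and in front of the handle.

Request:
{"api": "send_rows", "payload": {"plan": [[[0.02, 0.07, -0.13], [0, 0, 0]], [[0.04, 0.14, -0.26], [0, 0, 0]], [[0.06, 0.22, -0.4], [0, 0, 0]], [[0.09, 0.3, -0.53], [0, 0, 0.01]], [[0.09, 0.36, -0.637], [-0.015, 0, 0.017]]]}}

```text
time_s: 13.0
tcp_pos: [0.5789, -0.0646, 0.258]
eef_rot: [106.2, 89.7, -145.3]
contact_force: [0.1, -0.8, -0.9]
gripper_width: 0.0003
```

Request:
{"api": "send_rows", "payload": {"plan": [[[0.1, 0, 0], [0, 0, 0]], [[0.25, 0, 0], [0, 0, 0]], [[0.4, 0, 0], [0, 0, 0]], [[0.55, 0, 0], [0, 0, 0]], [[0.57, 0, 0], [0, 0, 0]]]}}

```text
time_s: 13.5
tcp_pos: [0.5752, -0.0654, 0.1681]
eef_rot: [88.4, 89.2, -163.1]
contact_force: [-1.4, -0.3, -0.3]
gripper_width: 0.0005
```

```bash
cat >> h.py <<'E'
def P(ph,off=0,rad=.085):
    a=np.radians(ph); e=-rad*np.sin(a)+.0055*np.cos(a)+.0135+off; return [*(S+e*EY),.093+rad*np.cos(a)+.0055*np.sin(a)]
E
python3 -c "
from h import *
go([(P(a),18.6) for a in (15,20,25,30,35,40,45)])"
```

```text
t 13.5 tcp [ 0.5752 -0.0654  0.1681] y az -161.5 F [-1.4 -0.3 -0.3] q [ 13.  14. -16.   0. -61.   6.] w 0.0
[ 0.586 -0.075  0.177] -161.4 -> [-0.057, -0.044, -0.084] [-0.003, 0.0, -0.018]
[ 0.588 -0.082  0.175] -161.4 -> [-0.045, -0.044, -0.132] [-0.003, 0.0, -0.018]
[ 0.59  -0.089  0.172] -161.4 -> [-0.029, -0.045, -0.179] [-0.003, 0.0, -0.018]
[ 0.592 -0.095  0.169] -161.4 -> [-0.009, -0.045, -0.224] [-0.003, 0.0, -0.018]
[ 0.594 -0.101  0.166] -161.4 -> [0.015, -0.046, -0.268] [-0.003, 0.0, -0.018]
[ 0.596 -0.107  0.162] -161.4 -> [0.042, -0.046, -0.309] [-0.003, 0.0, -0.018]
[ 0.598 -0.113  0.157] -161.4 -> [0.073, -0.047, -0.347] [-0.003, 0.0, -0.018]
```

Request:
{"api": "send_rows", "payload": {"plan": [[[-0.04, -0.02, -0.04], [0, 0, 0]], [[-0.05, -0.044, -0.085], [0, 0, 0]], [[-0.045, -0.044, -0.13], [0, 0, 0]], [[-0.03, -0.045, -0.18], [0, 0, 0]], [[-0.01, -0.045, -0.224], [0, 0, 0]]]}}

```text
time_s: 14.0
tcp_pos: [0.5932, -0.0958, 0.1703]
eef_rot: [89.9, 89.3, -161.7]
contact_force: [-1.4, 0.7, 2.7]
gripper_width: 0.0003
```

```bash
python3 -c "
from h import *
go([(P(a),18.6) for a in (30,35,40,45,50,55)])"; python3 l.py k
```

```text
t 14.0 tcp [ 0.5932 -0.0958  0.1703] y az -161.5 F [-1.4  0.7  2.7] q [ 10.  16. -13.   0. -61.   9.] w 0.0
[ 0.592 -0.095  0.169] -161.4 -> [0.006, 0.004, 0.005] [-0.003, 0.0, -0.015]
[ 0.594 -0.101  0.166] -161.4 -> [0.03, 0.004, -0.038] [-0.003, 0.0, -0.015]
[ 0.596 -0.107  0.162] -161.4 -> [0.058, 0.003, -0.079] [-0.003, 0.0, -0.015]
[ 0.598 -0.113  0.157] -161.4 -> [0.089, 0.003, -0.118] [-0.003, 0.0, -0.015]
[ 0.6   -0.118  0.152] -161.4 -> [0.123, 0.002, -0.153] [-0.003, 0.0, -0.015]
[ 0.602 -0.122  0.146] -161.4 -> [0.16, 0.002, -0.186] [-0.003, 0.0, -0.015]
scene strap y 0.02 x [-0.0082  0.0074  0.02  ] z 0.0748
scene strap y 0.04 x [-0.0102  0.0064  0.0201] z 0.0747
scene strap y 0.06 x [-0.0073  0.0072  0.0204] z 0.0746
scene strap y 0.08 x [-0.0089  0.0072  0.0191] z 0.0744
scene strap y 0.1 x [-0.0069  0.0115  0.0193] z 0.0741
top lever n 69 low [-0.0122  0.0065  0.0943] top [-0.0053 -0.0149  0.1336] angle med 14.846644535734525
```

Request:
{"api": "send_rows", "payload": {"plan": [[[0.03, 0.003, -0.038], [0, 0, 0]], [[0.058, 0.003, -0.079], [0, 0, 0]], [[0.089, 0.003, -0.118], [0, 0, 0]], [[0.123, 0.002, -0.153], [0, 0, 0]], [[0.16, 0.002, -0.186], [0, 0, 0]]]}}

```text
time_s: 14.6
tcp_pos: [0.601, -0.1232, 0.1449]
eef_rot: [89.6, 89.2, -162.0]
contact_force: [0.7, -1.8, 3.0]
gripper_width: 0.0011
```

```bash
python3 -c "
from h import *
go([(P(a),18.6) for a in (55,60,65,70,75,80)])"; python3 l.py k2
```

```text
t 14.6 tcp [ 0.601  -0.1232  0.1449] y az -161.6 F [ 0.7 -1.8  3. ] q [  7.  19. -13.   0. -59.  12.] w 0.001
[ 0.602 -0.122  0.146] -161.4 -> [-0.009, -0.005, 0.004] [-0.004, 0.0, -0.017]
[ 0.603 -0.127  0.14 ] -161.4 -> [0.031, -0.006, -0.025] [-0.004, 0.0, -0.017]
[ 0.604 -0.13   0.134] -161.4 -> [0.073, -0.006, -0.051] [-0.004, 0.0, -0.017]
[ 0.605 -0.133  0.127] -161.4 -> [0.118, -0.007, -0.073] [-0.004, 0.0, -0.017]
[ 0.606 -0.136  0.12 ] -161.4 -> [0.164, -0.008, -0.09] [-0.004, 0.0, -0.017]
[ 0.607 -0.138  0.113] -161.4 -> [0.212, -0.008, -0.104] [-0.004, 0.0, -0.017]
scene strap y 0.02 x [-0.0089  0.0064  0.0193] z 0.074
scene strap y 0.04 x [-0.0089  0.0063  0.0196] z 0.0737
scene strap y 0.06 x [-0.008   0.0069  0.0191] z 0.0732
scene strap y 0.08 x [-0.0082  0.0039  0.0183] z 0.0728
scene strap y 0.1 x [0.0004 0.0104 0.0183] z 0.0729
top lever n 113 low [-0.0062 -0.0242  0.1154] top [-0.0026 -0.034   0.1846] angle med 46.76935282612327
```

View pics/k2.png

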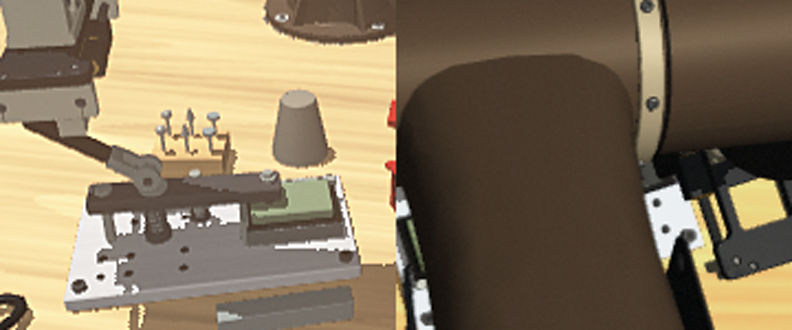

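The lever is about 60° down, the strap is dipping and still at the stop, and the stone is in place. I'll continue along the arc.

Request:
{"api": "send_rows", "payload": {"plan": [[[0.031, -0.004, -0.025], [0, 0, 0]], [[0.073, -0.006, -0.051], [0, 0, 0]], [[0.118, -0.007, -0.073], [0, 0, 0]], [[0.164, -0.008, -0.09], [0, 0, 0]], [[0.212, -0.008, -0.104], [0, 0, 0]]]}}

```text
time_s: 15.2
tcp_pos: [0.6058, -0.1384, 0.1116]
eef_rot: [87.8, 89.1, -163.8]
contact_force: [-0.1, -2.0, 4.1]
gripper_width: 0.0004
```

Request:
{"api": "send_rows", "payload": {"plan": [[[0.02, 0, -0.005], [0, 0, 0]], [[0.035, 0, -0.01], [0, 0, 0]], [[0.05, 0, -0.01], [0, 0, 0]], [[0.05, 0, -0.01], [0, 0, 0]], [[0.05, 0, -0.01], [0, 0, 0]]]}}

```text
time_s: 15.7
tcp_pos: [0.6061, -0.1395, 0.1039]
eef_rot: [86.3, 89.1, -165.3]
contact_force: [-0.4, -0.1, -0.1]
gripper_width: 0.0006
```

```bash
python3 -c "
from h import *
go([(P(a),18.6) for a in (80,85)])"; python3 l.py k3
```

```text
t 15.7 tcp [ 0.6061 -0.1395  0.1039] y az -161.6 F [-0.4 -0.1 -0.1] q [  5.  22. -15.   0. -55.  13.] w 0.001
[ 0.607 -0.138  0.113] -161.4 -> [-0.062, -0.007, 0.009] [-0.005, 0.001, -0.02]
[ 0.607 -0.139  0.106] -161.4 -> [-0.013, -0.007, -0.0] [-0.005, 0.001, -0.02]
scene strap y 0.02 x [-0.0097  0.0048  0.0199] z 0.073
scene strap y 0.04 x [-0.0079  0.0037  0.0175] z 0.0728
scene strap y 0.06 x [-0.0081  0.01    0.0185] z 0.0727
scene strap y 0.1 x [0.005  0.0085 0.0126] z 0.0728
scene lever n 14 low [-0.0008 -0.0516  0.1021] top [ 0.0026 -0.0744  0.1043] angle med 79.3440700564039
top lever n 490 low [ 0.0014 -0.0463  0.0989] top [-0.0176 -0.05    0.2187] angle med 22.64129153870484
```

Request:
{"api": "send_rows", "payload": {"plan": [[[0.01, 0, 0], [0, 0, 0]], [[0.02, 0, 0], [0, 0, 0]], [[0.03, 0, 0], [0, 0, 0]], [[0.04, 0, 0], [0, 0, 0]], [[0.04, 0, 0], [0, 0, 0]]]}}

```text
time_s: 16.3
tcp_pos: [0.6069, -0.1399, 0.1006]
eef_rot: [93.3, 89.2, -158.3]
contact_force: [-4.1, 0.4, 17.5]
gripper_width: 0.0004
```

Request:
{"api": "send_rows", "payload": {"plan": [[[0.01, 0, 0], [0, 0, 0]], [[0.02, 0, 0], [0, 0, 0]], [[0.03, 0, 0], [0, 0, 0]], [[0.03, 0, 0], [0, 0, 0]], [[0.03, 0, 0], [0, 0, 0]]]}}

```text
time_s: 16.8
tcp_pos: [0.6073, -0.14, 0.0995]
eef_rot: [101.6, 89.3, -149.9]
contact_force: [-8.1, 3.8, 23.7]
gripper_width: 0.0002
```

The lever is at its hard end: 24 N with no further travel. I'll rise straight up and move away to inspect.

Request:
{"api": "send_rows", "payload": {"plan": [[[-0.15, 0, 0], [0, 0, 0]], [[-0.35, 0, 0], [0, 0, 0]], [[-0.55, 0, 0], [0, 0, 0]], [[-0.75, 0, 0], [0, 0, 0]], [[-0.95, 0, 0], [0, 0, 0]]]}}

```text
time_s: 17.3
tcp_pos: [0.6085, -0.1389, 0.2429]
eef_rot: [99.2, 89.3, -152.3]
contact_force: [0.8, 0.6, 0.2]
gripper_width: 0.0007
```

Request:
{"api": "send_rows", "payload": {"plan": [[[0, 0, -0.2], [0, 0, 0]], [[0, 0, -0.4], [0, 0, 0]], [[0, 0, -0.6], [0, 0, 0]], [[0, 0, -0.8], [0, 0, 0]], [[0, 0, -1.0], [0, 0, 0]]]}}

```text
time_s: 17.8
tcp_pos: [0.6563, -0.2819, 0.2429]
eef_rot: [96.5, 89.3, -154.9]
contact_force: [0.9, 0.6, 0.2]
gripper_width: 0.0007
```

```bash
python3 -c "
from h import *
go([])"; python3 l.py k4; python3 m.py | grep -E "jd|plate"
```

```text
t 17.8 tcp [ 0.6563 -0.2819  0.2429] y az -161.5 F [0.9 0.6 0.2] q [ -7.  24.   8.   0. -75.  26.] w 0.001
scene strap y 0.02 x [-0.01    0.0051  0.0191] z 0.0731
scene strap y 0.04 x [-0.0071  0.0055  0.0183] z 0.0727
scene strap y 0.06 x [-0.008   0.0026  0.0187] z 0.0725
scene strap y 0.1 x [0.0059 0.0094 0.0119] z 0.0741
top strap y 0.02 x [-0.0148  0.0001  0.0147] z 0.0743
top strap y 0.04 x [-0.0148 -0.001   0.014 ] z 0.0741
top strap y 0.06 x [-0.0144  0.0011  0.0137] z 0.0737
top strap y 0.08 x [-0.0144  0.0004  0.0128] z 0.0731
top strap y 0.1 x [-0.0126  0.0014  0.0121] z 0.0731
top lever n 505 low [-0.0003  0.0011  0.0934] top [ 0.0002 -0.1041  0.1122] angle med 80.07793824890557
plate ((526.453857421875, -33.506072998046875), (66.08214569091797, 268.73577880859375), 19.640382766723633)
jd [{'uv': [289.8, 130.5], 'score': 0.79}, {'uv': [362.8, 200.0], 'score': 0.78}, {'uv': [308.3, 315.5], 'score': 0.77}]
```

View pics/k4.png

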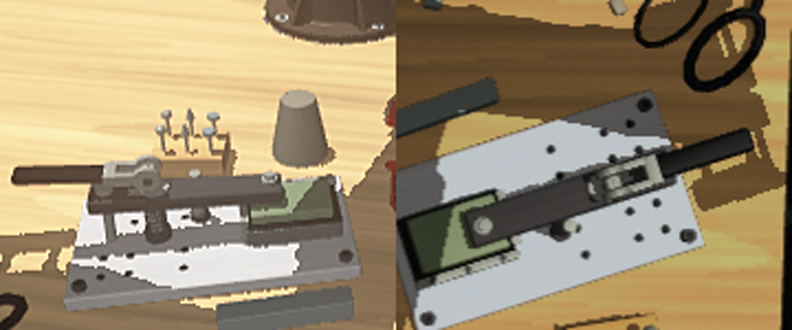

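```bash
python3 -c "
from h import *
p=r.capture('top'); vv,uu=np.mgrid[80:300,300:540]; W=world(p,np.c_[uu.ravel(),vv.ravel()]); C=p['color'][80:300,300:540].reshape(-1,3)
d=W[:,:2]-S; f=np.c_[d@EX,d@EY,W[:,2]]
k=(C.max(1)<60)&(abs(f[:,0])<.009)&(f[:,1]<-.045)&(f[:,1]>-.115)&(f[:,2]>.085); h=f[k]
c=np.polyfit(h[:,1],h[:,2],1); print('handle slope deg',np.degrees(np.arctan(-c[0])),'n',k.sum(),'z at -0.08',np.polyval(c,-.08),'x-y dir',np.degrees(np.polyfit(h[:,1],h[:,0],1)[0]))
for lo in (.02,.04,.06,.08,.1): 
  k=(abs(f[:,0])<.01)&(f[:,1]>lo)&(f[:,1]<lo+.02)&(f[:,2]>.06)&(f[:,2]<.08); print(lo,np.median(f[k,2]).round(4))
"
```

```text
handle slope deg 4.699016412663915 n 398 z at -0.08 0.10631190084731997 x-y dir 0.009757147898787916
0.02 0.0744
0.04 0.0731
0.06 0.0724
0.08 0.0715
0.1 0.073
```

```bash
python3 -c "
from h import *
print(r.close_job())"
```

```text
the job is handed in; nothing more can be done
None
```

The jade blank is clamped and the job is handed in at about 18 s of the 51 s allowed. I pushed the strap round to its stop pin first, with closed fingers, and only then pushed the cam lever all the way down.

- **Strap:** at the stop the push force rose from about 6 N to 14 N with no further travel. The last view shows the strap along the fixture's y axis with its nose over the stone.
- **Lever:** at the end of travel it took 24 N with no further movement. The handle measures 4.7° above horizontal, against the 5° given for fully down, and the strap's nose has dipped.
- **Rest of the scene:** the stone, dressing stick, cone and burr block look undisturbed in the last pictures. The gripper is clear of everything, with about 1 N on the force reading.

**What disagreed:**
- **First pass missed:** my first pass at the strap passed just over it without contact. Both cameras put the closed fingertips at the reported tool point, not 19 mm ahead of it. I corrected for that and repeated the push.
- **Start angle:** my first strap angle of 31° was also off; depth later put it at about 28°.
- **Nose dip:** depth showed a dip of about 4 to 5 mm at 80–100 mm from the stud, less than the 7 mm described for the nose. I did not measure the nose edge itself.

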